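Put the resin away and hold the curing lamp on a helmet repair

ROBOT

A 6-joint arm with a two-finger parallel gripper is mounted at the origin on the work surface. World frame = base frame: x ahead of the robot, y to its left, z up, the work surface at z = 0. Lengths are in mm, angles in rad, forces in N, time in s.
With the tool pointing down it reaches from about 275 to 825 mm from the base axis. Payload 5.2 kg.
Tool frame: the origin (TCP) lies at the very end of the fingers, on their centre line; the grasp point (between the pads) lies 19 mm behind it; z points along the fingers, y is the direction in which the jaws open and shut (so a half turn about z gives the same grasp; the last joint's range is limited). The gripper opens to 93 mm and grips with 3 to 60 N. Pads are 15 mm wide; open, the fingers measure 128 mm over their backs; the gripper's body (75 mm by 188 mm) begins 65 mm behind the grasp point.
Start: joints at [0.972, 0.259, 1.535, -0, 1.348, -0.203], TCP at [212.03, 507.492, 218.653] pointing down, gripper open.
Joint ranges: [-3.14, 3.14], [-0.91, 2.08], [0.19, 2.58], [-1.22, 4.36], [0.22, 2.71], [-3.12, 3.12]. Speed limits (rad/s): [2.57, 2.57, 3.14, 3.14, 3.14, 3.14].

INTERFACE

Orientations are given as [roll, pitch, yaw] about the fixed x, y, z axes, in that order (R = Rz(yaw) Ry(pitch) Rx(roll)).
In Python, from bench import robot gives the robot as it stands. The module is installed in compiled form; this text tells all that it offers. Calls block until the motion is done:
- robot.move_ptp(position, orientation): joint-space move of the TCP to a pose.
- robot.move_linear(position, ori=None, speed=150, f_stop=None): straight line of the TCP; ori=None keeps the orientation; speed is the mean speed in mm/s. With f_stop (N) it stops when the force on the tool has changed by that much, and returns True; else False.
- robot.move_j(angles): joint-space move.
- robot.move_gripper(opening): opening from 0.0 (shut) to 1.0 (fully open); the grip force is fixed at half the most; returns when the fingers have stopped.
- robot.sleep(seconds).
- robot.inverse_kinematics(position, orientation): joint angles nearest the present ones, or None.
- robot.get_image(name): name is "side" or "top"; returns a dict with "img" (420x560x3 uint8, blue, green, red), "fovy" (degrees; the focal length in pixels is half the picture's height over the tangent of half this angle, whatever the lens; pixels are square), "cx", "cy" (the principal point, pixels), "k1" (the pictures are not rectified: a ray, as slopes to the right and down, at radius r is drawn at 1 + k1 r^2 times it, then the intrinsics apply), "eye" and "orientation" of the camera in the world. Camera axes: x right, y down, z forward; pixel columns grow to the right and rows downward; lengths in mm; the calibration is good to about 2 mm. A picture is of the moment at which its call begins. There is no depth.
A pose or a line that the arm cannot do raises robot.MotionError and nothing moves.
- robot.hand_in(): hands the job in, once; it reports no verdict.
Readings, each from a call of its own:
- robot.current_t(): time.
- robot.current_qpos(): joint angles.
- robot.current_joint_vel(): joint speeds.
- robot.current_joint_efforts(): joint torques, N m.
- robot.current_tcp_pos(): TCP position.
- robot.current_eef_rot(): TCP orientation.
- robot.current_contact_force(): force on the tool from outside, world axes, zero at the start.
- robot.current_ft_torque(): the same for the moment, N m.
- robot.current_gripper_width(): opening from 0.0 (shut) to 1.0 (fully open).
Only numpy, scipy, OpenCV 4.12 (cv2) and the standard library are available. Lean on these libraries where they do the work, as an engineer would, in place of code of your own. Each camera call takes 0.05 s, during which the arm holds its last target. There are 200 camera calls.

TASK

The chip on the crown of this helmet has just been filled with light-curing resin. First put the resin away so that the lamp cannot set it, pocket by pocket: stand the fat bottle right down in pocket 1 of the storage block, then the slim bottle right down in pocket 2, and let go of each. Only then draw the curing lamp up out of its charging stand, tilt it and hold it with its lens about 5 cm from the filled chip, shining on it and square to the surface, without touching the helmet; finish while still holding the lamp there, still and clear of everything, with the other things on the bench left where they are.

Things in the scene. Friction and masses are not known exactly. Their poses are not given: they have to be found in the camera images.
- fat_bottle: Fat black resin bottle, white ribbed cap, paper band; loose, about 55 g, upright on the bench at the start. 86 mm tall: body 32 mm across and 55 mm high, shoulder up to 62 mm, then the cap, 20 mm across, 62 to 86 mm. Origin at the centre of its underside, z up. It and the slim bottle may stand in either of two places.
- slim_bottle: Slim black resin bottle of the same make, loose, about 30 g, upright on the bench at the start. 82 mm tall: body 20 mm across and 52 mm high, shoulder up to 58 mm, then the white cap, 16 mm across, from 58 to 82 mm. Origin at the centre of its underside, z up along its axis.
- block: Fixed grey storage block, 80 x 200 mm and 52 mm high, with three round pockets in a row along its y axis, 66 mm apart, each 42 mm deep (floor 10 mm above the bench). One, two or three white dots beside each mouth (on the block's -x edge) number them. Origin at the centre of its underside.
- pocket1 (a point): Centre of the mouth of pocket 1 (one dot, at the block's -y end, 36 mm across with a 2 mm chamfer: for the fat bottle), level with the block's top, 52 mm above the bench; z up.
- pocket2 (a point): Centre of the mouth of pocket 2 (two dots, in the middle, 24 mm across with a 2 mm chamfer: for the slim bottle), level with the block's top; z up.
- dropper_bottle: Bystander: amber dropper bottle, 28 mm across and 96 mm tall, already standing in pocket 3 (three dots, at the block's +y end). To be left alone. Origin at the centre of its underside.
- lamp: Curing lamp: aluminium torch, loose, about 160 g, 135 mm long, standing lens down in the charging stand. Head 36 mm across from 0 to 26 mm, narrowing to 26 mm at 36 mm, then a plain round handle 26 mm across to the tail at 135 mm; centre of mass about 60 mm from the lens. Origin at the lens centre; z runs along the axis from lens to tail: it shines along -z.
- lamp_spot (a point): The point on the lamp's axis 50 mm ahead of the lens: where the light should fall. Moves with the lamp.
- dock: Fixed charging stand: a base plate 85 x 85 x 10 mm with an upright round cup, 52 mm across outside and 39 mm inside, rim 56 mm above the bench. The lamp's lens rests on the cup's floor 12 mm above the bench, so 91 mm of the lamp stands out above the rim. Origin at the centre of the underside.
- helmet: Fixed black open-face helmet, about 290 x 244 mm, lying rim down on a ring pad 24 mm high; crown 260 mm above the bench. Its face opening looks to its own +x. Origin on the bench under its centre.
- chip (a point): The filled chip: centre of a white round spot 24 mm across within a grey sanded disc 60 mm across, on the right side of the crown (seen from above between the helmet's middle and its own -y side), about 228 mm above the bench. z points straight out of the shell, 42 degrees from vertical and leaning away from the helmet's middle, roughly to world -y (the bench's middle).
- tape_roll: Bystander: roll of masking tape lying flat, 100 mm across, 25 mm high, loose. Origin at the centre of its underside.
- screwdriver: Bystander: screwdriver 190 mm long lying on the bench, handle 26 mm thick, loose. Origin under its middle.
- snap_jar: Bystander: clear jar with a metal lid, 56 mm across, 55 mm high, loose. Origin at the centre of its underside.
There are look-alikes about, which are no part of the job. Of the things that look like the block, take the one that is farthest to the robot's left at the start.

How it is judged (in metres and radians):
On the way, in this order (a step that is already met when the one before it is completed fails the run):
1. the fat bottle stands right down in pocket 1, let go (horizontal distance between fat_bottle and pocket1 below 0.008 m and z of fat_bottle in the frame of pocket1 below -0.036 m and angle between fat_bottle's own z axis and vertical below 0.2 rad and contact force between fat_bottle and the fingers below 0.05 N), for 0.2 s.
2. the slim bottle stands right down in pocket 2, let go (horizontal distance between slim_bottle and pocket2 below 0.008 m and z of slim_bottle in the frame of pocket2 below -0.036 m and angle between slim_bottle's own z axis and vertical below 0.2 rad and contact force between slim_bottle and the fingers below 0.05 N), for 0.2 s.
3. the lamp is drawn clear of its stand in the gripper (z of lamp in the frame of dock above 0.065 m and contact force between lamp and the fingers above 0.5 N and contact force between lamp and dock below 0.05 N), for 0.2 s.
At the end, for the whole second after the job is handed in: Fat bottle in pocket 1, slim in pocket 2 (8 mm off centre at most, 36 mm deep, upright to 0.2 rad); lamp held still by the fingers alone, lens over 180 mm up, the point 50 mm ahead of it within 30 mm of the chip, axis within 0.30 rad of square to the shell. Ends holding (horizontal distance between fat_bottle and pocket1 below 0.008 m and z of fat_bottle in the frame of pocket1 below -0.036 m and angle between each of fat_bottle, slim_bottle's own z axis and vertical below 0.2 rad and horizontal distance between slim_bottle and pocket2 below 0.008 m and z of slim_bottle in the frame of pocket2 below -0.036 m and distance between lamp_spot and chip below 0.03 m and angle between the z axis of lamp and the z axis of chip, either way round below 0.3 rad and height (world z) of lamp above 0.18 m and contact force between lamp and the fingers above 0.5 N and linear speed of lamp below 0.03 m/s and angular speed of lamp below 0.3 rad/s and contact force between lamp and dock below 0.05 N and contact force between lamp and block below 0.05 N and contact force between lamp and helmet below 0.05 N); the arm keeps its last pose, push and grip.
It fails at once if the helmet is touched (contact force between helmet and anything else above 0.5 N).
It fails at once if a bystander (tape roll, screwdriver, jar, dropper bottle) is shoved over 40 mm (distance of any of tape_roll, screwdriver, snap_jar, dropper_bottle from where it was at the start of the episode above 0.04 m).
It also fails if it takes over 69 s, if anything falls off the work surface, if the arm or the gripper's body presses on something with over 40 N, if the wrist force passes 120 N, or if a joint passes its speed limit or range.

## Working session

There is one attempt and no reset: what is moved stays moved. The work goes in short steps, each a Python script; the robot and the scene stay as the last script left them, time stands still between calls to the robot, and variables do not carry over. Pictures are saved under pics/ and viewed, about 8 in all and at most 12, crops included, and the job is handed in when it is done.

```bash
mkdir -p pics; cat > h.py <<'E'
import numpy as np, cv2
from scipy.spatial.transform import Rotation as R
from bench import robot
def cam(n,save=None):
    c=robot.get_image(n)
    if save: cv2.imwrite('pics/'+save,c['img'])
    return c
def Rm(o):
    o=np.array(o,float)
    return o if o.shape==(3,3) else R.from_euler('xyz',o).as_matrix()
def K(c):
    f=c['img'].shape[0]/2/np.tan(np.radians(c['fovy'])/2)
    return np.array([[f,0,c['cx']],[0,f,c['cy']],[0,0,1]]),np.array([c['k1'],0,0,0,0.])
def ray(c,p):
    k,d=K(c); s=cv2.undistortPoints(np.array([[p]],float),k,d)[0,0]
    v=Rm(c['orientation'])@np.array([s[0],s[1],1]); return np.array(c['eye'],float),v/np.linalg.norm(v)
def onz(c,p,z):
    e,v=ray(c,p); return e+v*(z-e[2])/v[2]
def two(c1,p1,c2,p2):
    e1,v1=ray(c1,p1);e2,v2=ray(c2,p2)
    t=np.linalg.lstsq(np.c_[v1,-v2],e2-e1,rcond=None)[0]
    a,b=e1+t[0]*v1,e2+t[1]*v2; return (a+b)/2,np.linalg.norm(a-b)
def proj(c,P):
    k,d=K(c); Rc=Rm(c['orientation']).T
    return cv2.projectPoints(np.array(P,float).reshape(-1,3),cv2.Rodrigues(Rc)[0],-Rc@np.array(c['eye'],float),k,d)[0][:,0]
E
python3 - <<'E'
from h import *
for n in('top','side'):
    c=cam(n,n+'0.png');print(n,{k:c[k] for k in c if k!='img'})
print(robot.current_t(),robot.current_eef_rot())
E
```

```text
top {'fovy': 43.53592192780279, 'cx': 279.8951024620971, 'cy': 209.10797598653886, 'k1': -0.10713899631997556, 'eye': array([ 347.10417513,  -11.81090561, 1698.80055452]), 'orientation': array([-3.02081958,  0.00974861, -1.55115909])}
side {'fovy': 56.25367911944264, 'cx': 284.0163342264772, 'cy': 208.41809009842348, 'k1': -0.013964337213024277, 'eye': array([ 397.55943751, -562.83822125,  821.7114986 ]), 'orientation': array([-2.44847277, -0.00561941, -0.25077602])}
0.1 [-3.13999131e+00 -3.23800072e-04  2.74580043e+00]
```

View pics/top0.png

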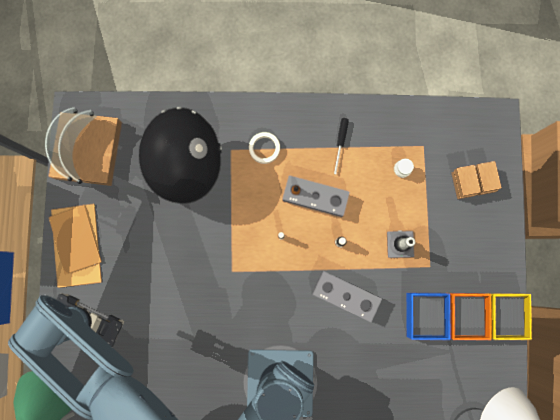

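View pics/side0.png

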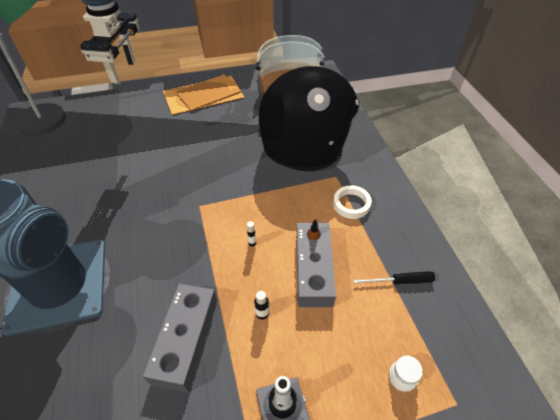

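The top view shows the candidates:
- **Blocks:** one at (316,196) with the amber dropper in it, and an empty one at (347,296). The first is farther left (+y) and holds the dropper, so it is the real one.
- **Bottles:** caps at (342,241), which looks fat, and (281,236), which looks slim. In the side view they are at (262,305) and (251,234).
- **Lamp:** the stand is at (404,243).
- **Chip:** (198,148) in top, (319,99) in side.

Next I'll take a close crop.

```bash
python3 - <<'E'
from h import *
t=cv2.imread('pics/top0.png');s=cv2.imread('pics/side0.png')
a=cv2.resize(t[170:270,265:425],None,fx=5,fy=5,interpolation=cv2.INTER_CUBIC)[:,:800]
cv2.imwrite('pics/tc.png',a)
b=cv2.resize(s[210:420,225:345],None,fx=2.85,fy=2.85,interpolation=cv2.INTER_CUBIC)
d=cv2.resize(s[70:190,250:370],None,fx=2.5,fy=2.5,interpolation=cv2.INTER_CUBIC); e=cv2.resize(t[100:205,130:230],None,fx=2.8,fy=2.8,interpolation=cv2.INTER_CUBIC)
o=np.zeros((598,700,3),np.uint8);o[:,:b.shape[1]]=b[:598];o[:300,350:650]=d;o[300:594,350:630]=e
cv2.imwrite('pics/sc.png',o)
E
```

```text
(no output)
```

View pics/tc.png

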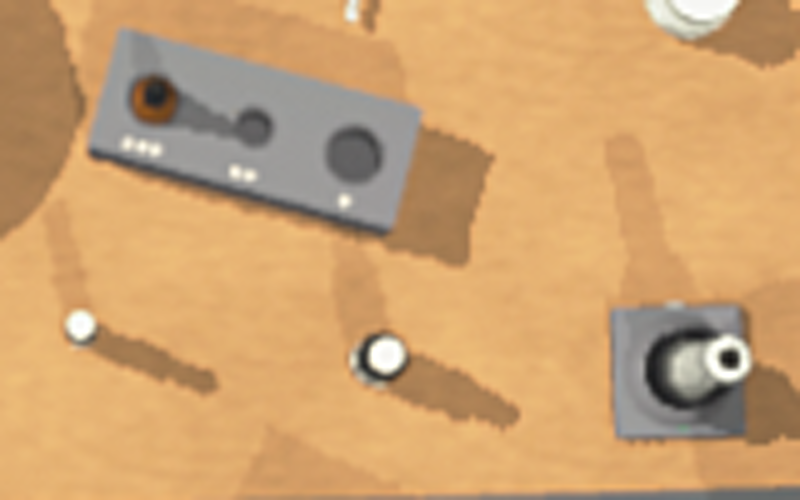

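View pics/sc.png

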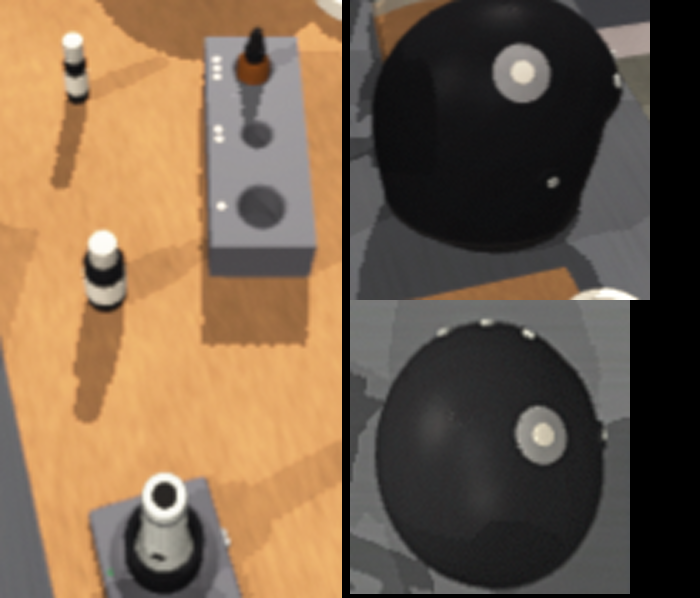

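```bash
cat > m.py <<'E'
from h import *
t=cam('top');s=cam('side')
def blob(c,p,r,lo=170,sat=60):
    x,y=map(int,p);im=c['img'][y-r:y+r+1,x-r:x+r+1];h=cv2.cvtColor(im,cv2.COLOR_BGR2HSV)
    w=((h[...,2]>lo)&(h[...,1]<sat)).astype(np.uint8)
    n,l,st,ce=cv2.connectedComponentsWithStats(w)
    i=1+np.argmax(st[1:,4]);return ce[i]+[x-r,y-r],st[i]
T=lambda x,y:((x+.5)/5-.5+265,(y+.5)/5-.5+170)
S=lambda x,y:((x+.5)/2.85-.5+225,(y+.5)/2.85-.5+210)
E
cat > m1.py <<'E'
from m import *
for n,p,q,z in [('slimcap',T(81,325),S(73,42),82),('fatcap',T(386,355),S(103,242),86)]:
    a,sa=blob(t,p,5);print(n,'top',a.round(1),sa,onz(t,a,z).round(1),'eye2',two(t,p,s,q), 'side',onz(s,q,z).round(1))
for n,p,q,z in [('lamptail',T(728,357),S(164,495),147),('p1',T(354,155),S(262,207),52),('p2',T(254,128),S(257,134.5),52),('p3mouth?',T(154,100),S(253,68),52)]:
    print(n,onz(t,p,z).round(1),onz(s,q,z).round(1),two(t,p,s,q))
p=(130+192.5/2.8-.5,100+134.5/2.8-.5);q=(250+172.5/2.5-.5,70+72.5/2.5-.5)
print('chip',two(t,p,s,q))
# block top-face (grey) in top view
for c,p,nm in((t,T(300,130),'top'),(s,S(257,170),'side')):
    im=c['img'];h=cv2.cvtColor(im,cv2.COLOR_BGR2HSV);x,y=map(int,p)
    w=((h[...,1]<60)&(h[...,2]>105)).astype(np.uint8);
    n,l,st,ce=cv2.connectedComponentsWithStats(w,connectivity=4)
    roi=l[y-15:y+16,x-15:x+16];i=np.bincount(roi[roi>0]).argmax()
    ys,xs=np.nonzero(l==i);hull=cv2.convexHull(np.c_[xs,ys].astype(np.float32))[:,0]
    P=np.array([onz(c,v,52)[:2] for v in hull],np.float32)
    print(nm,st[i],cv2.minAreaRect(P))
# dock plate
E
python3 m1.py
```

```text
slimcap top [280.6 234.6] [ 3  3  6  6 25] [464.1   4.1  82. ] eye2 (array([464.23939816,   3.46095751,  81.52190559]), np.float64(0.4697851645605267)) side [464.4   3.1  82. ]
fatcap top [341.9 240.6] [ 3  2  7  8 40] [ 448.8 -184.5   86. ] eye2 (array([ 449.08849582, -184.08854522,   86.60356205]), np.float64(0.9347525957508338)) side [ 449.6 -183.8   86. ]
lamptail [ 447.  -381.1  147. ] [ 445.3 -380.   147. ] (array([ 446.00696988, -380.55041581,  149.21879694]), np.float64(1.7376507313891645))
p1 [ 576.9 -166.8   52. ] [ 577.5 -167.3   52. ] (array([ 577.3792279 , -166.8769014 ,   51.26812262]), np.float64(0.657503602474157))
p2 [ 593.  -103.3   52. ] [ 593.4 -103.    52. ] (array([ 593.11735246, -103.30432097,   52.48414773]), np.float64(0.33937952003115873))
p3mouth? [609.8 -39.7  52. ] [609.9 -38.5  52. ] (array([609.44471896, -39.69686556,  53.77551481]), np.float64(0.11366796366712473))
chip (array([698.50205623, 243.68523527, 230.88632956]), np.float64(0.04500175821807827))
top [ 283  176   66   40 1370] ((592.7903442382812, -103.7369384765625), (199.09368896484375, 80.74285125732422), 75.76203918457031)
side [ 297  223   39   74 2077] ((592.1680297851562, -102.9743423461914), (198.1815643310547, 80.90558624267578), 75.76362609863281)
```

```bash
cat > m2.py <<'E'
from m import *
chip=np.array([698.5,243.7,230.5])
A=[];b=[]
for c,p in((t,(198,147)),(s,(318.5,98.5))):
    x,y=map(int,p);g=cv2.cvtColor(c['img'],cv2.COLOR_BGR2GRAY)[y-22:y+23,x-22:x+23]
    n,l,st,ce=cv2.connectedComponentsWithStats((g>80).astype(np.uint8));i=l[22,22]
    ys,xs=np.nonzero(l==i);print(st[i],ce[i]+[x-22,y-22])
    k,_=K(c);C=np.cov(np.c_[xs,ys].T)-np.eye(2)/12*0
    e,v=ray(c,ce[i]+[x-22,y-22]);d=chip-e;dist=np.linalg.norm(d);z=d/dist
    Rc=Rm(c['orientation']);X=Rc[:,0]-z*(Rc[:,0]@z);X/=np.linalg.norm(X);Y=np.cross(z,X)
    depth=d@Rc[:,2];sc=(depth/k[0,0])**2;C=C*sc
    for (u,w,val) in((X,X,C[0,0]),(X,Y,C[0,1]),(Y,Y,C[1,1])):
        A.append([u[0]*w[0],u[1]*w[1],u[2]*w[2],u[0]*w[1]+u[1]*w[0],u[0]*w[2]+u[2]*w[0],u[1]*w[2]+u[2]*w[1]]);b.append(val)
A.append([1,1,1,0,0,0]);b.append(2*30**2/4)
m=np.linalg.lstsq(np.array(A),np.array(b),rcond=None)[0]
M=np.array([[m[0],m[3],m[4]],[m[3],m[1],m[5]],[m[4],m[5],m[2]]]);w,V=np.linalg.eigh(M)
n=V[:,0]*np.sign(V[2,0]);print(w,'n',n,'tilt',np.degrees(np.arccos(n[2])),'az',np.degrees(np.arctan2(n[1],n[0])))
# helmet outline
g=t['img'].max(2);w=(g<62).astype(np.uint8);w[:, :125]=0
w=cv2.morphologyEx(w,cv2.MORPH_OPEN,np.ones((9,9)));nn,l,st,ce=cv2.connectedComponentsWithStats(w);i=l[165,165]
cs=max(cv2.findContours((l==i).astype(np.uint8),0,2)[0],key=cv2.contourArea);el=cv2.fitEllipse(cv2.convexHull(cs));print(st[i],el)
for z in(100,150):
    o=onz(t,el[0],z);d=chip-o;print(o.round(0),'az',np.degrees(np.arctan2(d[1],d[0])))
for yaw in(1.322,-1.819):
    for P in([449,-184,40],[577,-167,60],[464,4,40],[593,-103,60]):
        print(yaw,P,np.round(robot.inverse_kinematics(P,[np.pi,0,yaw]),2))
E
python3 m2.py
```

```text
[ 13  13  18  21 294] [197.53741497 147.8707483 ]
[ 11  11  23  24 426] [318.05399061  98.81924883]
[-12.67588277 223.14973682 239.52614596] n [-0.07259501 -0.66231739  0.74569809] tilt 41.7809055175289 az -96.25508285205146
[ 139  109   82   94 5655] ((179.77586364746094, 155.7716064453125), (81.64940643310547, 95.08008575439453), 173.10494995117188)
[703. 323. 100.] az -93.06857972079314
[692. 313. 150.] az -84.35687003722573
1.322 [449, -184, 40] [-0.62  0.35  1.91 -0.    0.88 -0.37]
1.322 [577, -167, 60] [-0.47  0.49  1.61 -0.    1.04 -0.22]
1.322 [464, 4, 40] [-0.23  0.32  1.96 -0.    0.86  0.02]
1.322 [593, -103, 60] [-0.36  0.49  1.6  -0.    1.05 -0.11]
-1.819 [449, -184, 40] [-0.62  0.35  1.91 -0.    0.88  2.77]
-1.819 [577, -167, 60] [-0.47  0.49  1.61 -0.    1.04  2.92]Traceback (most recent call last):
  File "m2.py", line 26, in <module>
    print(yaw,P,np.round(robot.inverse_kinematics(P,[np.pi,0,yaw]),2))
                ~~~~~~~~^^^^^^^^^^^^^^^^^^^^^^^^^^^^^^^^^^^^^^^^^^^^^
    return _wrapfunc(a, 'round', decimals=decimals, out=out)
    return _wrapit(obj, method, *args, **kwds)
    result = getattr(arr, method)(*args, **kwds)
TypeError: unsupported operand type(s) for *: 'NoneType' and 'float'
```

The disc gives a normal tilted 41.8° (42° expected) at azimuth about -94°. The pocket spacing, cap heights and block size also agree with the description. Starting with the fat bottle.

```bash
cat > bot.py <<'E'
from h import *
D=[np.pi,0,1.322]
def pick(x,y,h):
    robot.move_ptp([x,y,160],D); robot.move_linear([x,y,h],speed=120)
    robot.move_gripper(0.0); w=robot.current_gripper_width()
    robot.move_linear([x,y,170],speed=150); print('grip mm',w*93,'after lift',robot.current_gripper_width()*93,robot.current_t())
E
python3 - <<'E'
from bot import *
robot.move_gripper(1.0)
robot.move_linear([200,420,330],speed=250)
robot.move_ptp([449,-184,250],D)
pick(449.1,-184.2,40)
robot.move_linear([577,-167,170],speed=150)
c=cam('side','a1.png');c2=cam('top','a1t.png')
o=np.hstack([cv2.resize(c['img'][120:340,180:400],(400,400)),cv2.resize(c2['img'][130:270,260:400],(400,400))]);cv2.imwrite('pics/a1c.png',o)
E
```

```text
grip mm 31.642671788118847 after lift 31.270947883437326 7.1833
```

View pics/a1c.png

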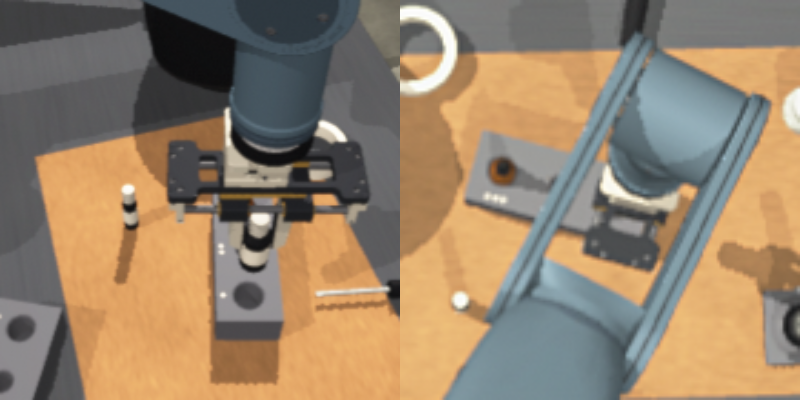

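The side crop shows the fat bottle held upright above pocket 1, with the grip width matching 32 mm. Now lowering it.

```bash
cat >> bot.py <<'E'
def place(x,y,zt,op):
    robot.move_linear([x,y,110],speed=150)
    hit=robot.move_linear([x,y,zt],speed=50,f_stop=6)
    p=robot.current_tcp_pos();print('hit',hit,np.round(p,1),np.round(robot.current_contact_force(),1))
    if p[2]>zt+6: return False
    robot.move_gripper(op); robot.sleep(.4)
    print('w',robot.current_gripper_width()*93); return True
E
python3 - <<'E'
from bot import *
if place(576.8,-167.2,56,.55):
    robot.move_linear([576.8,-167.2,170],speed=150)
print(robot.current_t())
E
```

```text
hit False [ 577.1 -167.3   56.4] [-0.2 -0.1 -0.4]
w 51.20000015411979
11.95
```

```bash
python3 - <<'E'
from bot import *
robot.move_gripper(1.0)
pick(464.2,3.8,38)
robot.move_linear([464,60,180],speed=150)
from m import *
a=proj(t,[577,-167,96])[0];b=proj(s,[577,-167,96])[0]
pa,sa=blob(t,a.round(),7);pb,sb=blob(s,b.round(),8)
print('expect',a,b,'got',pa,sa,pb,sb,two(t,pa,s,pb))
o=np.hstack([cv2.resize(s['img'][160:340,180:400],(489,400)),cv2.resize(t['img'][160:260,270:370],(300,300)) .copy() if 0 else cv2.resize(t['img'][160:260,270:345],(300,400))]);cv2.imwrite('pics/a2.png',o)
E
```

```text
grip mm 19.19296289168108 after lift 19.152719375081055 16.9667
expect [336.83591171 198.63397036] [317.76877601 271.99736354] got [337.06976744 198.44186047] [ 4  3  7  8 43] [317.55238095 273.25714286] [  3   4  11  13 105] (array([ 577.32488781, -167.92821789,   92.42946589]), np.float64(1.602117078910329))
```

View pics/a2.png

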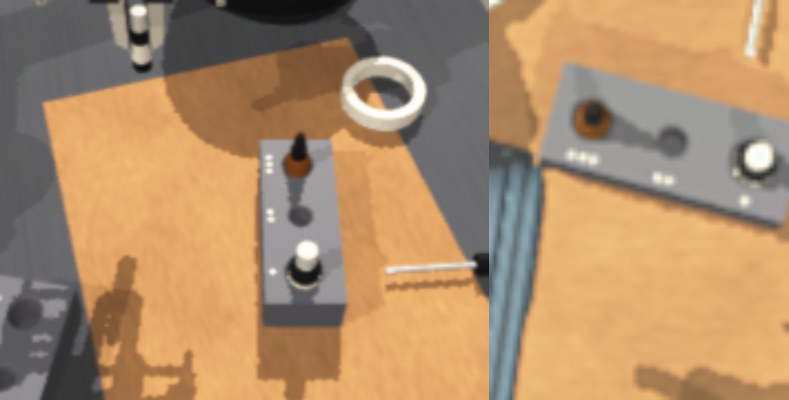

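The side crop shows the fat bottle upright in pocket 1, with its cap within about 1 px of the seated prediction in both views. Now the slim bottle.

```bash
python3 - <<'E'
from bot import *
robot.move_linear([592.9,-103.3,170],speed=200)
if place(592.9,-103.3,55,.45):
    robot.move_linear([592.9,-103.3,180],speed=150)
    robot.move_ptp([460,-260,260],D)
    from m import *
    for P in([577,-167,96],[592.9,-103.3,92]):
        a=proj(t,P)[0];b=proj(s,P)[0]
        pa,sa=blob(t,a.round(),6);pb,sb=blob(s,b.round(),8);print(a,pa,sa,'|',b,pb,sb)
    cv2.imwrite('pics/a3.png',cv2.resize(s['img'][180:320,250:380],(650,600)[:2]))
print(robot.current_t())
n=np.array([np.sin(.733)*np.cos(np.radians(-94)),np.sin(.733)*np.sin(np.radians(-94)),np.cos(.733)]);chip=np.array([698,243.5,229.5])
base=R.align_vectors([-n],[[0,0,1]])[0]
for deg in range(-180,180,20):
    o=(base*R.from_rotvec([0,0,np.radians(deg)])).as_euler('xyz')
    r=[robot.inverse_kinematics(chip+(50+81+b)*n,o) for b in(0,90)]
    if all(q is not None for q in r): print(deg,o.round(2),[np.round(q,2) for q in r])
E
```

```text
hit False [ 593.2 -103.4   55.4] [-0.4  0.8  0. ]
w 42.096645550431056
[336.83591171 198.63397036] [337.07142857 198.52380952] [ 3  2  7  8 42] | [317.76877601 271.99736354] [317.68316832 273.9009901 ] [  3   5  11  12 101]
[316.13914946 193.33887759] [316.34482759 193.27586207] [ 4  4  6  6 29] | [315.85243971 247.27524227] [315.71428571 245.85714286] [ 4  5  8  5 28]
23.5583
-180 [ 2.41 -0.05  3.02] [array([-0.29,  0.49,  1.16,  0.71,  1.66, -1.72]), array([-0.38,  0.48,  1.01,  0.72,  1.83, -1.69])]
-160 [ 2.45 -0.28  2.75] [array([-0.29,  0.49,  1.16,  0.71,  1.66, -1.37]), array([-0.38,  0.48,  1.01,  0.72,  1.83, -1.34])]
-140 [ 2.57 -0.48  2.45] [array([-0.29,  0.49,  1.16,  0.71,  1.66, -1.02]), array([-0.38,  0.48,  1.01,  0.72,  1.83, -0.99])]
-120 [ 2.77 -0.65  2.08] [array([-0.29,  0.49,  1.16,  0.71,  1.66, -0.67]), array([-0.38,  0.48,  1.01,  0.72,  1.83, -0.64])]
-100 [ 3.05 -0.73  1.64] [array([-0.29,  0.49,  1.16,  0.71,  1.66, -0.33]), array([-0.38,  0.48,  1.01,  0.72,  1.83, -0.29])]
-80 [-2.93 -0.71  1.18] [array([-0.29,  0.49,  1.16,  0.71,  1.66,  0.02]), arra
[... 737 characters left out ...]
  1.66,  2.12]), array([-0.38,  0.48,  1.01,  0.72,  1.83,  2.15])]
60 [-2.77  0.65 -1.06] [array([-0.29,  0.49,  1.16,  0.71,  1.66,  2.47]), array([-0.38,  0.48,  1.01,  0.72,  1.83,  2.5 ])]
80 [-3.05  0.73 -1.5 ] [array([-0.29,  0.49,  1.16,  0.71,  1.66,  2.82]), array([-0.38,  0.48,  1.01,  0.72,  1.83,  2.85])]
120 [ 2.68  0.59 -2.38] [array([-0.29,  0.49,  1.16,  0.71,  1.66, -2.77]), array([-0.38,  0.48,  1.01,  0.72,  1.83, -2.73])]
140 [ 2.51  0.4  -2.72] [array([-0.29,  0.49,  1.16,  0.71,  1.66, -2.42]), array([-0.38,  0.48,  1.01,  0.72,  1.83, -2.38])]
160 [ 2.43  0.19 -3.  ] [array([-0.29,  0.49,  1.16,  0.71,  1.66, -2.07]), array([-0.38,  0.48,  1.01,  0.72,  1.83, -2.03])]
```

View pics/a3.png

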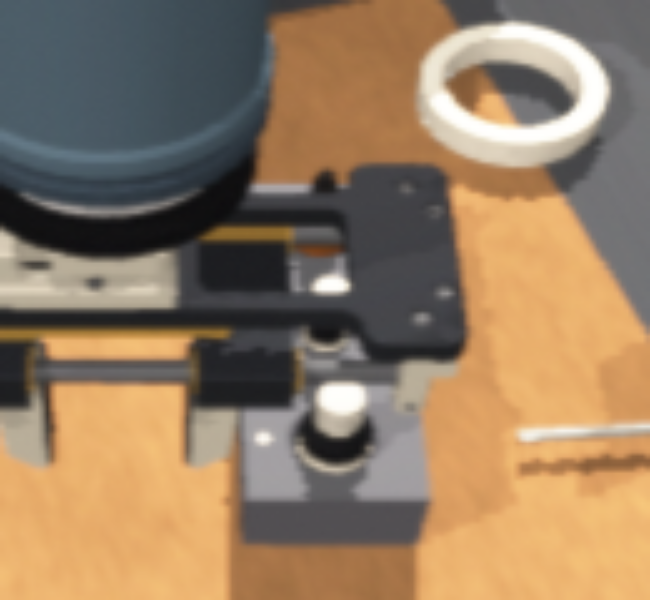

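Both bottles are in their pockets as predicted; the slim cap matches to 0.3 px in the top view. Next I'll approach the lamp, and recheck the slim bottle before lifting.

```bash
python3 - <<'E'
from bot import *
robot.move_gripper(1.0)
robot.move_ptp([446.2,-380.5,230],D)
robot.move_linear([446.2,-380.5,93],speed=120,f_stop=8)
print(robot.current_tcp_pos())
from m import *
for P in([577,-167,96],[592.9,-103.3,92]):
    a=proj(t,P)[0];b=proj(s,P)[0]
    pa,sa=blob(t,a.round(),6);pb,sb=blob(s,b.round(),8);print(a,pa,sa,'|',b,pb,sb)
    print(two(t,pa,s,pb))
robot.move_gripper(0.0);print(robot.current_gripper_width()*93,robot.current_contact_force(),robot.current_t())
cv2.imwrite('pics/a4.png',cv2.resize(s['img'][180:420,230:430],(500,600)))
E
```

```text
[ 446.64496579 -380.93670984   93.85930772]Traceback (most recent call last):
  File "<stdin>", line 9, in <module>
  File "m.py", line 7, in blob
    i=1+np.argmax(st[1:,4]);return ce[i]+[x-r,y-r],st[i]
        ~~~~~~~~~^^^^^^^^^^
    return _wrapfunc(a, 'argmax', axis=axis, out=out, **kwds)
    return bound(*args, **kwds)
ValueError: attempt to get argmax of an empty sequence
```

```bash
python3 - <<'E'
from m import *
for P in([577,-167,96],[592.9,-103.3,92]):
  for c in(t,s):
    a=proj(c,P)[0]
    try: print(a.round(1),blob(c,a.round(),7))
    except ValueError: print('occluded')
robot.move_gripper(0.0);print(robot.current_gripper_width()*93,robot.current_contact_force(),robot.current_t())
cv2.imwrite('pics/a4.png',cv2.resize(s['img'][180:420,230:430],(500,600)))
E
```

```text
[336.8 198.6] (array([337.07142857, 198.52380952]), array([ 4,  3,  7,  8, 42], dtype=int32))
occluded
[316.1 193.3] (array([316.34482759, 193.27586207]), array([ 5,  5,  6,  6, 29], dtype=int32))
[315.9 247.3] (array([310.25, 250.25]), array([0, 9, 3, 3, 4], dtype=int32))
26.091232055619834 [-1.11471367  0.21386713 -0.41560084] 27.6333
```

View pics/a4.png

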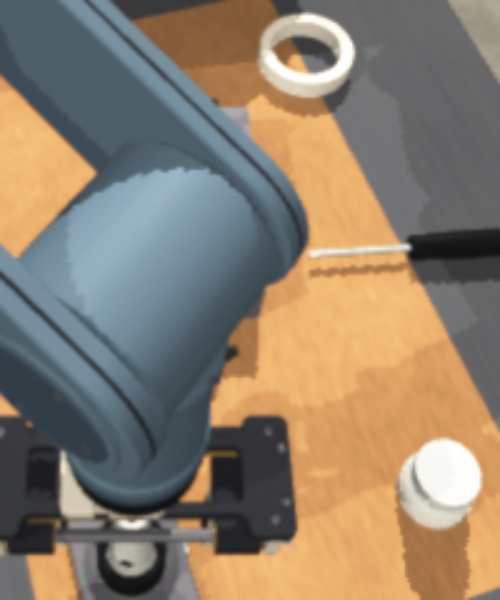

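The lamp is gripped at 26.1 mm. The arm hides the side view of the block, but the top view and the previous frame both fit seated bottles. Lifting and aiming.

```bash
python3 - <<'E'
from bot import *
robot.move_linear([446.4,-380.7,240],speed=100)
robot.sleep(.3);print('lifted',robot.current_gripper_width()*93,robot.current_contact_force())
robot.move_linear([446.4,-300,320],speed=150)
n=np.array([np.sin(.733)*np.cos(np.radians(-94)),np.sin(.733)*np.sin(np.radians(-94)),np.cos(.733)]);chip=np.array([698,243.5,229.5])
base=R.align_vectors([-n],[[0,0,1]])[0]
o=(base*R.from_rotvec([0,0,np.radians(-80)])).as_euler('xyz')
robot.move_ptp(chip+221*n,o)
robot.move_linear(chip+151*n,speed=80,f_stop=8)
robot.sleep(.3)
from m import *
print(robot.current_t(),robot.current_tcp_pos(),robot.current_eef_rot(),o,robot.current_gripper_width()*93)
tcp=robot.current_tcp_pos()
for c,nm in((t,'t'),(s,'s')): print(nm,proj(c,[chip+70*n,chip+96*n,chip+205*n,chip]).round(1).tolist())
A=cv2.resize(s['img'][20:220,200:400],(400,400));B=cv2.resize(t['img'][90:230,140:280],(400,400));cv2.imwrite('pics/a5.png',np.hstack([A,B]))
E
```

```text
lifted 25.811081375568808 [ 5.40700857e-04  4.94407950e-01 -8.29146385e-01]
33.5583 [690.99265873 142.5188525  341.83037877] [-2.92732977 -0.70659299  1.17718367] [-2.92713155 -0.70656763  1.17729074] 25.742760649526208
t [[212.0, 144.8], [217.4, 143.6], [241.5, 138.3], [198.4, 147.8]]
s [[324.5, 91.9], [327.1, 88.9], [339.5, 74.5], [318.3, 99.0]]
```

View pics/a5.png

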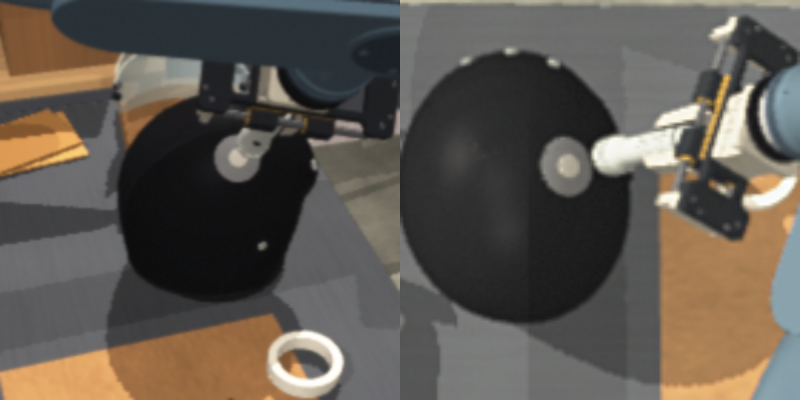

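The top crop shows the lens at about (209,145), against a prediction of (212,145). Its axis lies along the predicted line to the chip (198,148), and the gap is still open. Advancing the last 20 mm.

```bash
python3 - <<'E'
from bot import *
n=np.array([np.sin(.733)*np.cos(np.radians(-94)),np.sin(.733)*np.sin(np.radians(-94)),np.cos(.733)]);chip=np.array([698,243.5,229.5])
print(robot.move_linear(chip+132*n,speed=40,f_stop=6)); robot.sleep(.5)
from m import *
print(robot.current_t(),robot.current_tcp_pos(),chip+132*n,robot.current_gripper_width()*93,np.abs(robot.current_joint_vel()).max())
for P in([577,-167,96],[592.9,-103.3,92]):
  for c in(t,s):
    a=proj(c,P)[0]
    try: print(a.round(1),blob(c,a.round(),7))
    except ValueError: print('occluded')
print(proj(t,[chip+50*n])[0],proj(s,[chip+50*n])[0])
A=cv2.resize(s['img'][60:300,190:390],(333,400));B=cv2.resize(t['img'][90:230,140:280],(400,400));cv2.imwrite('pics/a6.png',np.hstack([A,B]))
E
```

```text
False
34.7833 [691.84089911 155.35311975 327.60295194] [691.8390047  155.39366238 327.5984985 ] 25.990146617262887 0.0018327586466056387
[336.8 198.6] (array([337.44117647, 198.47058824]), array([ 5,  3,  6,  7, 34], dtype=int32))
[317.8 272. ] (array([317.63095238, 273.4047619 ]), array([ 3,  3,  9, 12, 84], dtype=int32))
occluded
[315.9 247.3] (array([315.4893617, 248.5106383]), array([ 4,  5,  7,  9, 47], dtype=int32))
[208.03335152 145.67489402] [322.6474096   94.01090923]
```

View pics/a6.png

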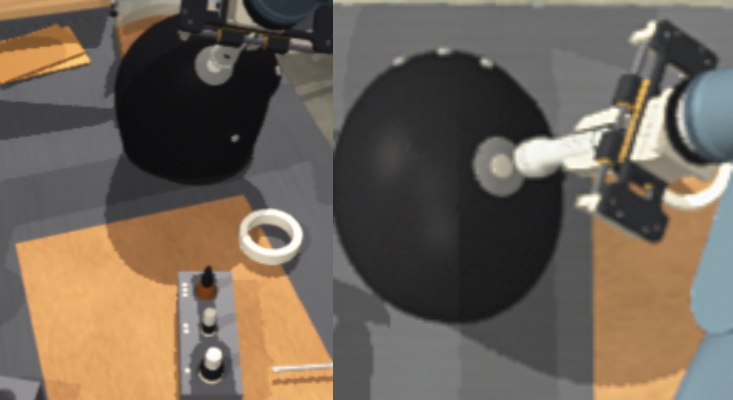

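The lens sits about 5 cm from the chip and in line with it. Both bottles stand in pockets 1 and 2, and the bystanders are in place. Handing in.

```bash
python3 -c "
from bench import robot
print(robot.hand_in(),robot.current_t(),robot.current_gripper_width()*93)"
```

```text
the job is handed in; nothing more can be done
the job is handed in; nothing more can be done
```

I put the fat bottle in pocket 1 and the slim bottle in pocket 2. I then drew the lamp from its stand and handed the job in at about 35 s, with the lamp held still over the filled chip. The hand-in gave no verdict.

**Bottles:** in the last side view both caps were within about 1.5 px of where seated bottles should appear. The top view agreed for the fat bottle. The slim one was hidden by the arm in that last top view, but matched to about 0.3 px just before.

**Lamp:** the arm stopped within 0.1 mm of its commanded pose, which puts the lens about 51 mm from the chip. The grip measured 26 mm, the handle's width, and no contact was felt on the final approach. The chip's surface direction came out tilted 41.8° (42° given). My estimates of its compass direction ranged from -84° to -96°; I used -94°, which stays within the 0.30 rad limit.

**Disagreement:** the wrist force after lifting the lamp read only about 0.8 N, where about 1.6 N was expected. I put that down to sensor bias, since the grip width and the pictures showed the lamp securely held.

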